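# Load thread spools into the gravity dispenser

### The job

Load the two thread spools that stand on the desk into the sloping plywood spool dispenser. Feed them one at a time from its open upper end: lay each spool on its side, crosswise in the chute, push it under the sprung flap and let it roll down, so that the flap snaps shut behind it before the next one follows. Both must end up lying crosswise, one behind the other, down at the stop, with the flap shut, and the things around left where they are.

Things in the scene. Friction and masses are not known exactly. Their poses are not given: they have to be found in the camera images.
- rack: Spool dispenser: fixed plywood chute on a base 176 x 62 mm, about 85 mm high. Origin: centre of the underside. Level x axis points from the low end (stop) to the open upper end, y across, z up. Its floor rises toward +x at 20 deg (0.349 rad), 170 mm long along the slope; inside width 38 mm. Up to the flap (store) it has 33 mm walls and a clear roof; spools roll down freely
- stop (a point): Foot of the chute: the point on the chute floor, mid-width, at the uphill face of the stop (a lip 16 mm high that spools come to rest against). Axes as rack
- hinge (a point): Middle of the flap's hinge axle (level, across the chute), 80 mm up the slope from the stop and 35 mm off the chute floor, between two cheeks that reach 43 mm off the floor. Axes as rack
- bay (a point): Point on the chute floor, mid-width, in the open bay above the flap, 50 mm up the slope from the hinge line: a place to lay a spool. The bay runs from 87 to 170 mm up the slope from the stop; it is open above and at the upper end, its side walls are about 13 mm high and flared outward. Axes as rack
- keeper (a joint): Angle of the sprung aluminium flap, 34 x 14 mm, hanging square: 0 shut, 1.15 rad fully open, opens downhill only, springs shut, polished. Shut, its lower edge is 21 mm off the floor: a lying spool stops at it, axis 10 mm uphill of the hinge line; pushed on low (above its middle it may wedge) with 2 to 6 N it is through once its axis is some 10 mm downhill of it. A standing spool cannot pass
- spool_a: Thread spool, wooden flanges, 25 mm diameter, 34 mm long, 14 g, red thread. Starts standing. Origin: centre of the end it stands on; z is the spool's axis
- spool_a_mid (a point): Centre of spool a, 17 mm along its axis from its origin
- spool_b: Thread spool of the same shape and size, olive thread. Starts standing. Origin: centre of the end it stands on; z is the spool's axis
- spool_b_mid (a point): Centre of spool b
- stacker: Bystander: brass and white metal hair stacker, a cup-like tube 26 mm diameter, 52 mm tall, standing loose; not a spool. Origin: centre of its foot
- pliers: Bystander: small pliers lying flat, 114 x 35 x 10 mm, loose. Origin: centre of the underside
- marker: Bystander: marker pen lying, 132 x 15 x 15 mm, loose. Origin: centre of the underside
- tin: Bystander: round flat tin, 46 mm diameter, 17 mm high, loose. Origin: centre of the underside
Not all that is in view belongs to the job. Leave any blue, purple or turquoise look-alike of the spool_b alone.

How it is judged:
By the outcome, as a careful person would: the job done as asked, in the order asked, and still so for the second after the job is handed in, with the robot touching nothing.
It also fails if it takes over 72 s, if anything falls off the work surface, if the arm or the gripper's body presses on something with over 40 N, if the wrist force passes 120 N, or if a joint passes its speed limit or range.

### The arm

A 7-joint arm with a two-finger parallel gripper is mounted at the origin on a cart in front of the work surface, level with it; the furniture and walls round the work are solid. World frame = base frame: x ahead of the robot, y to its left, z up, the work surface at z = 0. Lengths are in m, angles in degrees, forces in N, time in s.
With the tool pointing down it reaches from about 0.4 to 0.875 m from the base axis. Payload 4.4 kg.
Tool frame: the origin (TCP) lies midway between the tips of the shut fingers; the grasp point (between the pads) lies 19 mm behind it; z points along the fingers, y is the direction in which the jaws open and shut (so a half turn about z gives the same grasp; the last joint's range is limited). The gripper opens to 85 mm and grips with 20 to 120 N. Pads are 22 mm wide; open, the fingers measure 114 mm over their backs; the gripper's body (76 mm by 85 mm) begins 54 mm behind the grasp point. The pads swing forward as they close: fully open they stand 13 mm farther back than shut.
Start: joints at [-66.91, 36.005, 2.206, 86.941, -1.547, 57.084, -1.146], TCP at [0.294, 0.58, 0.231] pointing down, gripper open.
Joint ranges: [-175.42, 175.42], [-21.48, 121.26], [-71.46, 75.88], [10.55, 141.38], [-63.04, 243.04], [13.31, 113.54], [-168.57, 168.57]. Speed limits (degrees/s): [147.25, 147.25, 180, 180, 180, 180, 180].

### API

Orientations are given as [roll, pitch, yaw] about the fixed x, y, z axes, in that order (R = Rz(yaw) Ry(pitch) Rx(roll)).
In Python, from workcell import r, vision gives the robot as it stands.
- The arm moves only by the tool send_rows, never from a script. Its argument "targets" is a list of rows, each an object with "grip": the gripper's target within -1 to 1 (shut at 1, half-way at 0, fully open at -1); "dp": the shift along the tool's x, y, z in m, a list of three; "yaw": the turn about the tool's z in units of 6 degrees (1.0 is 6 degrees). A call has 1 to 8 rows; each row is the pose to reach, as a shift and turn from the pose commanded when the call began, along the tool's axes at that moment; what a row does not reach only later rows make up. A row lasts 1/8 s, in which the tool goes at most 62.5 mm and 10.7 degrees, less where a joint would pass 70% of its speed; a pose out of reach is approached as far as the arm can. A call with a gripper value outside its range is refused whole. The fingers move at their own pace and stop on an object; the grip force is fixed at half the most. Time passes only in rows, so rows that repeat a pose let the fingers close. It gives the time, the measured TCP pose, the force and the opening at its end, in the units of the state.
- r.observe(): the state, without advancing time (a new reading comes with each control period).
- vision.get_image(name): name is "scene" or "top" or "wrist"; returns (picture, depth): 384x512x3 uint8, red, green, blue; 384x512 float32, m along the optical axis (not along the pixel's ray), 0 where there is no reading.
- vision.camera_info(name): a dict with "fovy" (degrees; the focal length in pixels is half the picture's height over the tangent of half this angle, whatever the lens; pixels are square), "cx", "cy" (the principal point, pixels), "view" (4x4, takes a point from world to camera coordinates). Camera axes: x right, y up, looking along -z (the intrinsics and any distortion apply to the point x, -y, -z); pixel columns grow to the right and rows downward; lengths in m; the calibration is good to about 2 mm. A picture is of the moment at which its call begins: read the wrist's pose just before it. camera_info takes no time and is no camera call; for the wrist camera it gives the pose at the moment of the call.
- r.job_done(): hands the job in, once; it reports no verdict.
The state is a dict: "clock": time; "qpos": joint angles; "joint_velocities": joint speeds; "joint_efforts": joint torques, N m; "position": TCP position; "tool_rot": TCP orientation; "force": force on the tool from outside, world axes, zero at the start; "ft_torque": the same for the moment, N m; "width": finger opening in m.
Only numpy, scipy, OpenCV 4.12 (cv2) and the standard library are available. Lean on these libraries where they do the work, as an engineer would, in place of code of your own. Each camera call takes 0.05 s, during which the arm holds its last target. There are 200 camera calls.

## Working session

There is one attempt and no reset: what is moved stays moved. The work goes in short steps, Python scripts to look and compute and a tool call to move; the robot and the scene stay as the last step left them, time stands still between calls to the robot, and variables do not carry over. Pictures are saved under pics/ and viewed, about 8 in all and at most 12, crops included, and the job is handed in when it is done.

Besides the shell and the picture viewer there is one more tool, called after "Emit:" as name(argument=value, ...) on one line, values as JSON. send_rows: Moves the arm, as the interface text tells. Its arguments: {"type":"object","properties":{"targets":{"type":"array","items":{"type":"object","properties":{"grip":{"type":"number"},"dp":{"type":"array","items":{"type":"number"}},"yaw":{"type":"number"}}}}},"required":["targets"]}

```bash
mkdir -p pics; ls; cat > h.py <<'E'
import numpy as np, cv2
from workcell import r, vision
def grab(n):
    im,d=vision.get_image(n); np.savez(f'/tmp/{n}.npz',im=im,d=d,**{k:np.array(v) for k,v in vision.camera_info(n).items() if k in('fovy','cx','cy','view')}); return im,d
def ld(n): return np.load(f'/tmp/{n}.npz')
def pts(c,u,v,d):
    f=192/np.tan(np.radians(float(c['fovy']))/2)
    p=np.stack([(u-c['cx'])/f*d,-(v-c['cy'])/f*d,-d],-1); V=np.linalg.inv(c['view'])
    return p@V[:3,:3].T+V[:3,3]
def cloud(c):
    v,u=np.mgrid[:384,:512]; P=pts(c,u,v,c['d']); P[c['d']==0]=np.nan; return P
def plane(c,u,v,z):
    V=np.linalg.inv(c['view']);o=V[:3,3];p=pts(c,np.float64(u),np.float64(v),1.0)-o;return o+p*(z-o[2])/p[2]
E
python3 - <<'E'
from h import *
for n in('scene','top'):
    im,d=grab(n); cv2.imwrite(f'pics/{n}0.png',cv2.resize(im[...,::-1],(768,576)))
    print({k:(v if k!='view' else np.round(v,3).tolist()) for k,v in vision.camera_info(n).items()})
print(r.observe())
E
```

```text
pics
{'fovy': 43.48412306729939, 'cx': 252.88128533860404, 'cy': 187.1465840773469, 'view': [[0.619, -0.785, -0.008, -0.301], [0.538, 0.417, 0.732, -0.325], [-0.572, -0.458, 0.681, -0.883], [0.0, 0.0, 0.0, 1.0]]}
{'fovy': 57.47824163111906, 'cx': 250.59118435589428, 'cy': 191.97124517894088, 'view': [[0.005, -1.0, 0.025, 0.011], [0.981, 0.009, 0.192, -0.501], [-0.192, 0.024, 0.981, -0.93], [0.0, 0.0, 0.0, 1.0]]}
{'clock': 0.1, 'qpos': array([-66.91051239,  36.05475659,   2.20336267,  86.98837743,
        -1.54799157,  57.0829777 ,  -1.14743508]), 'joint_velocities': array([ 0.05445128, -0.12338974,  0.02965564, -0.09943576,  0.00696687,
       -0.03614348, -0.04062341]), 'joint_efforts': array([ 3.31881129e-03, -5.64539802e+01,  1.23065818e+00, -1.93977588e+01,
        1.13264754e-02,  5.36208550e-03,  2.55124796e-06]), 'position': array([0.29340319, 0.57940909, 0.2304789 ]), 'tool_rot': array([-1.79903576e+02,  5.18662316e-04,  1.53137910e+02]), 'force': array([ 0.56755501, -0.34314252,  0.2878748 ]), 'ft_torque': array([-0.04085949, -0.01141252,  0.00964854]), 'width': 0.08571760490130739}
```

View pics/scene0.png

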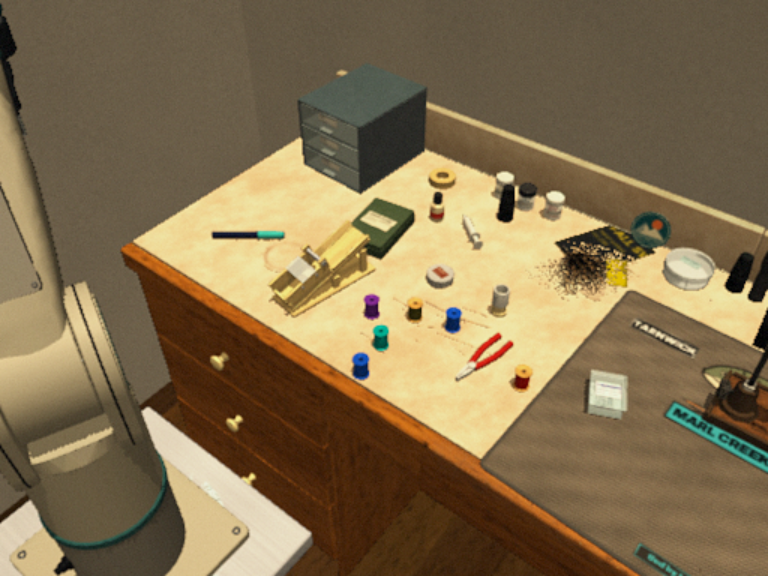

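View pics/top0.png

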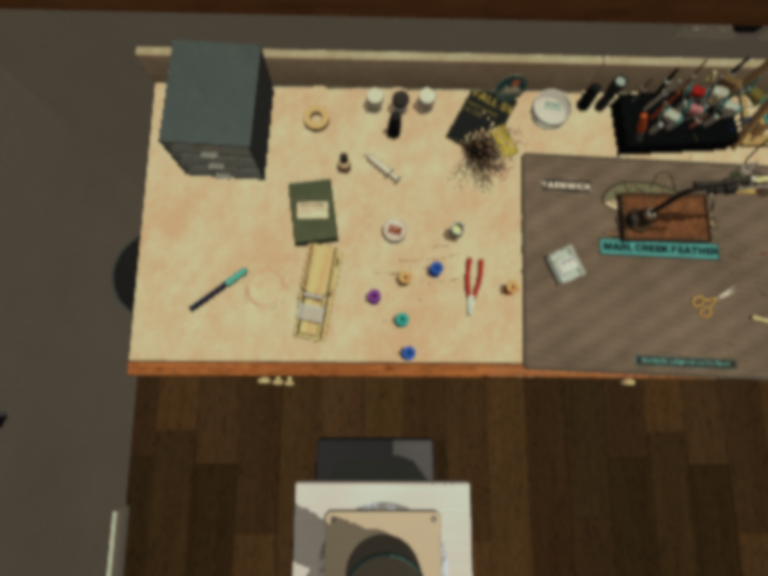

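The scene view shows the rack around (320,268), the red spool at (523,377) and the olive spool at (415,309), with purple, teal and blue look-alikes beside it. The top view has the rack at (318,290) with its upper end away from the robot, olive at (404,278) and red at (511,287). Next I take coarse positions from depth.

```bash
python3 - <<'E'
from h import *
for n in('scene','top'):
    c=ld(n); P=cloud(c); z=P[...,2]
    m=((z>0.008)&(z<0.12)&(P[...,0]>0.38)&(P[...,0]<0.8)&(abs(P[...,1])<0.45)).astype(np.uint8)
    k,l,s,_=cv2.connectedComponentsWithStats(m)
    print(n,'desk z',np.nanmedian(z[(P[...,0]>.45)&(P[...,0]<.6)&(P[...,1]<.3)&(P[...,1]>-.2)]))
    for i in range(1,k):
        if s[i,4]<15: continue
        q=P[l==i]; t=q[:,2]>np.percentile(q[:,2],60)
        print(s[i,:5],'mid',np.round((np.percentile(q,2,0)+np.percentile(q,98,0))/2,3)[:2],'top',np.round(q[t].mean(0),3),'zmax',np.round(np.percentile(q[:,2],95),3),'ext',np.round(np.ptp(q,0),3),'col',np.median(c['im'][l==i],0))
E
```

```text
scene desk z -0.0006935287677434787
[ 199   76   58   52 1798] mid [0.76  0.316] top [0.743 0.295 0.099] zmax 0.115 ext [0.079 0.17  0.112] col [79. 78. 65.]
[286 128  10  19 143] mid [0.753 0.078] top [0.754 0.077 0.048] zmax 0.057 ext [0.024 0.028 0.052] col [126.  84.  54.]
[ 179  132   97   77 2683] mid [0.56  0.132] top [0.503 0.124 0.061] zmax 0.072 ext [0.327 0.102 0.076] col [140. 114.  61.]
[308 143  14  22 116] mid [0.754 0.001] top [ 0.752 -0.     0.018] zmax 0.019 ext [0.062 0.074 0.013] col [186.  167.5 127. ]
[141 154  48   5 162] mid [0.5   0.314] top [0.503 0.312 0.014] zmax 0.016 ext [0.083 0.104 0.009] col [31.  39.5 55. ]
[375 170  29  27 294] mid [ 0.761 -0.205] top [ 0.774 -0.209  0.018] zmax 0.022 ext [0.087 0.083 0.018] col [73.5 53.  33. ]
[284 176  18  15 211] mid [ 0.621 -0.022] top [ 0.62  -0.022  0.018] zmax 0.019 ext [0.051 0.045 0.013] col [202. 177. 142.]
[328 190  12  19 193] mid [ 0.616 -0.142] top [ 0.615 -0.142  0.049] zmax 0.053 ext [0.027 0.026 0.047] col [135. 121.  95.]
[242 196  11  15 122] mid [0.487 0.019] top [0.487 0.018 0.034] zmax 0.036 e
[... 2380 characters left out ...]
0.509 0.313 0.015] zmax 0.017 ext [0.084 0.104 0.012] col [ 86. 113.  90.]
[266 180   9  10  66] mid [ 0.528 -0.039] top [ 0.528 -0.041  0.036] zmax 0.037 ext [0.024 0.023 0.029] col [181.  142.   86.5]
[336 186  10  10  74] mid [ 0.511 -0.245] top [ 0.51  -0.246  0.036] zmax 0.038 ext [0.025 0.022 0.032] col [182.  142.5  84. ]
[245 192   9  10  65] mid [0.492 0.019] top [0.491 0.02  0.036] zmax 0.038 ext [0.023 0.023 0.024] col [115.  65. 115.]
[264 208   9   9  66] mid [ 0.447 -0.035] top [ 0.447 -0.035  0.036] zmax 0.037 ext [0.023 0.023 0.029] col [ 63. 144. 123.]
[268 230   9   6  41] mid [ 0.389 -0.045] top [ 0.388 -0.046  0.036] zmax 0.037 ext [0.014 0.023 0.027] col [ 69.  92. 141.]
```

Emit:
send_rows(targets=[{"grip": -1, "dp": [-0.05, -0.04, 0], "yaw": -0.5}, {"grip": -1, "dp": [-0.1, -0.08, 0], "yaw": -1}, {"grip": -1, "dp": [-0.15, -0.12, 0], "yaw": -1.5}, {"grip": -1, "dp": [-0.2, -0.16, 0], "yaw": -2}, {"grip": -1, "dp": [-0.25, -0.2, 0], "yaw": -2.67}, {"grip": -1, "dp": [-0.3, -0.24, 0], "yaw": -2.67}, {"grip": -1, "dp": [-0.35, -0.28, 0], "yaw": -2.67}, {"grip": -1, "dp": [-0.377, -0.302, 0], "yaw": -2.67}])

```text
clock: 1.1
position: [0.4942, 0.1369, 0.2311]
tool_rot: [-179.9, -0.0, 169.0]
force: [0.6, 1.5, -0.0]
width: 0.0853
```

```bash
cat >> h.py <<'E'
def R():
    y=np.radians(r.observe()['tool_rot'][2]);return y
def go(x,y,z,yaw=None):
    s=r.observe(); p=s['position'];a=np.radians(s['tool_rot'][2]); d=np.array([x,y,z])-p
    print('at',np.round(p,4),np.round(s['tool_rot'],2),'w',round(s['width'],4),'t',round(s['clock'],2),'F',np.round(s['force'],1))
    dy=0 if yaw is None else -(((yaw-s['tool_rot'][2])+180)%360-180)/6
    print('dp',np.round([d[0]*np.cos(a)+d[1]*np.sin(a),d[0]*np.sin(a)-d[1]*np.cos(a),-d[2]],4),'yaw',round(dy,3))
E
python3 - <<'E'
from h import *
go(.5,.13,.23); im,d=grab('wrist'); cv2.imwrite('pics/w1.png',cv2.resize(im[...,::-1],(768,576)))
c=ld('wrist');V=np.linalg.inv(c['view']);print(V.round(3),c['fovy'])
E
```

```text
at [0.4942 0.1369 0.2311] [-179.95   -0.    169.01] w 0.0853 t 1.1 F [ 0.6  1.5 -0. ]
dp [-0.007  -0.0057  0.0011] yaw 0
[[ 0.198 -0.937 -0.289  0.422]
 [ 0.98   0.187  0.064  0.146]
 [-0.006 -0.295  0.955  0.374]
 [ 0.     0.     0.     1.   ]] 67.39917943019034
```

View pics/w1.png

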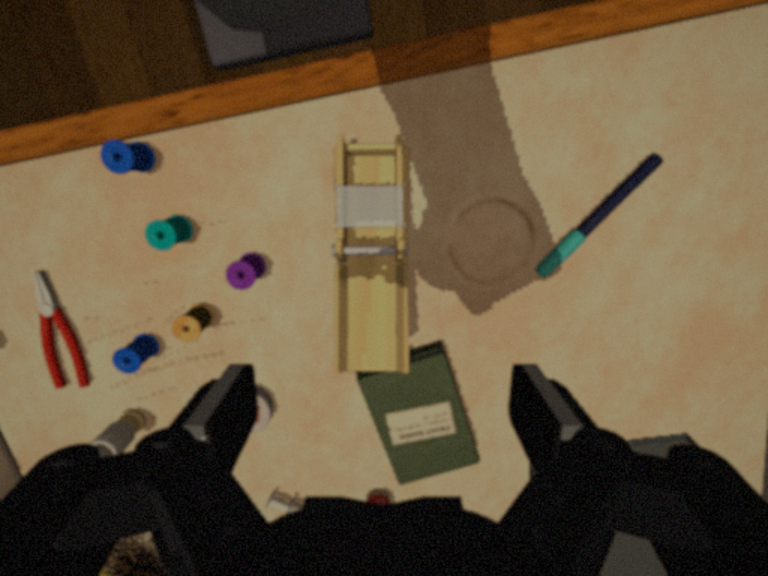

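The wrist view shows the rack chute from (345,145) at the low end to (375,372) at the open upper end, with the flap axle at (370,250). The olive spool is at (190,325), near purple, blue and teal. I measure the rack from this view.

```bash
python3 - <<'E'
from h import *
c=ld('wrist');P=cloud(c)
A=P[182:240,236:264].reshape(-1,3);A=A[~np.isnan(A[:,0])]
for _ in range(4):
    X=np.c_[A[:,:2],np.ones(len(A))];k,*_=np.linalg.lstsq(X,A[:,2],rcond=None);e=A[:,2]-X@k;A=A[abs(e)<max(2.0*e.std(),.001)]
print('plane',k,'slope',np.degrees(np.arctan(np.hypot(*k[:2]))),'uphill yaw',np.degrees(np.arctan2(k[1],k[0])),e.std(),len(A))
# colour mask of rack -> edges
hsv=cv2.cvtColor(c['im'],cv2.COLOR_RGB2HSV)
for row in (100,120,170,185,200,215,230,240):
    z=P[row,210:285]; print(row,[f"{a*1000:.0f}" for a in z[::1,2]][8:66])
for col in (240,250,258):
    print(col,[f"{i}:{a[0]*1000:.0f},{a[2]*1000:.0f}" for i,a in zip(range(88,256,3),P[88:256:3,col])])
cv2.imwrite('pics/w1c.png',cv2.resize(c['im'][85:260,205:290,::-1],None,fx=3.4,fy=3.4,interpolation=cv2.INTER_CUBIC))
E
```

```text
plane [ 0.35933021 -0.07388107 -0.12785345] slope 20.14540334652984 uphill yaw -11.618538460036014 0.0006830281509863167 1461
100 ['1', '-0', '-0', '-0', '7', '4', '47', '47', '48', '48', '48', '34', '26', '24', '26', '26', '25', '25', '25', '26', '25', '25', '24', '24', '24', '25', '25', '26', '25', '25', '26', '24', '24', '25', '25', '25', '24', '26', '24', '25', '25', '23', '24', '23', '24', '42', '47', '47', '48', '45', '7', '7', '6', '8', '-1', '1', '0', '-2']
120 ['0', '-1', '0', '1', '-1', '6', '55', '54', '54', '53', '53', '43', '31', '21', '20', '19', '21', '22', '19', '19', '21', '21', '20', '20', '20', '20', '19', '21', '22', '20', '21', '21', '21', '21', '20', '22', '21', '20', '21', '20', '19', '19', '21', '20', '22', '43', '54', '53', '54', '53', '47', '7', '4', '5', '0', '-0', '0', '-1']
170 ['-0', '-0', '-1', '76', '76', '84', '84', '85', '82', '82', '74', '63', '50', '43', '41', '41', '40', '41', '41', '40', '40', '42', '41', '41', '42', '41', '39', '41', '40', '41', '41', '41', '41', '41', '41', '41', '40', '42', '41', '40', '40', '43', '41', '42', '41', '51', '81',
[... 3453 characters left out ...]
 '106:426,14', '109:429,15', '112:433,15', '115:436,17', '118:439,20', '121:443,20', '124:444,58', '127:447,58', '130:450,60', '133:453,61', '136:456,61', '139:459,62', '142:462,64', '145:465,66', '148:468,67', '151:476,33', '154:479,35', '157:483,36', '160:486,37', '163:489,37', '166:485,76', '169:491,63', '172:499,41', '175:502,43', '178:506,44', '181:509,45', '184:512,47', '187:516,48', '190:518,50', '193:522,51', '196:525,52', '199:529,52', '202:532,54', '205:535,56', '208:539,56', '211:542,58', '214:544,60', '217:547,61', '220:551,61', '223:554,63', '226:557,64', '229:561,65', '232:565,65', '235:567,68', '238:570,70', '241:574,68', '244:577,70', '247:603,29', '250:607,29', '253:611,29']
```

View pics/w1c.png

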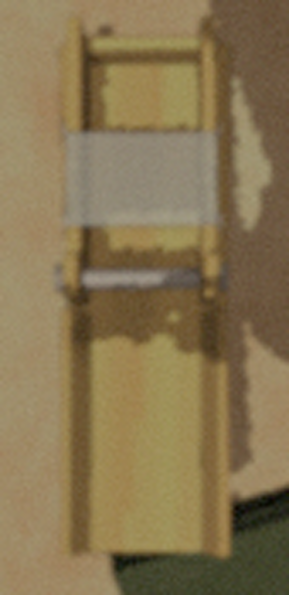

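The crop shows the chute cleanly: stop lip at the top, roof plate, flap axle at crop (140,278), open bay below it, and the upper edge at crop row 550. The green book (about 29 mm high) sits just past the upper end.

```bash
python3 - <<'E'
from h import *
c=ld('wrist');P=cloud(c);z=P[...,2]
rows=range(184,243);L=[]
for rr in rows:
    zz=z[rr]; w=np.where((zz[205:290]>.04))[0]+205; w=w[(w>218)&(w<275)]
    fl=np.median(zz[240:256]); q=[u for u in range(222,272) if zz[u]>fl+.0045]
    a=[u for u in q if u<240];b=[u for u in q if u>256]
    if len(a)>3 and len(b)>3: L.append([P[rr,a[0]+1],P[rr,max(a)],P[rr,min(b)],P[rr,b[-1]-1]])
L=np.array(L)
for nm,M in(('outer',(L[:,0]+L[:,3])/2),('inner',(L[:,1]+L[:,2])/2)):
    k=np.polyfit(M[:,0],M[:,1],1);print(nm,'yaw',np.degrees(np.arctan(k[0])),'y at .54',np.polyval(k,.54))
print('width outer/inner',np.linalg.norm(np.median(L[:,0]-L[:,3],axis=0)[:2]),np.linalg.norm(np.median(L[:,1]-L[:,2],axis=0)[:2]))
# spool olive from wrist
hsv=cv2.cvtColor(c['im'],cv2.COLOR_RGB2HSV)
for u,v in ((190/1.5,325/1.5),):
    v0,u0=int(v),int(u); q=P[v0-14:v0+14,u0-15:u0+18].reshape(-1,3); t=q[q[:,2]>.030]; print('olive top',t.mean(0),(t.min(0)+t.max(0))/2,np.ptp(t,0),np.median(t[:,2]))
E
```

```text
outer yaw -11.19203581802321 y at .54 0.1103770267452438
inner yaw -10.778260975556746 y at .54 0.11047441185218869
width outer/inner 0.05317511789702267 0.041703457013792314
olive top [ 0.52639157 -0.04800354  0.03533361] [ 0.52668782 -0.04848071  0.03377896] [0.02418906 0.0250318  0.00748337] 0.03543409579875345
```

```bash
sed -i 's/^    im,d=vision.get_image(n); /    ci=vision.camera_info(n); im,d=vision.get_image(n); /; s/vision.camera_info(n).items()/ci.items()/' h.py
cat > rk.py <<'E'
from h import *
go(0,0,0)
grab('wrist')
c=ld('wrist');P=cloud(c);z=P[...,2]
print(np.linalg.inv(c['view'])[:3,3])
m=((z>.030)&(z<.040)).astype(np.uint8)
k,l,s,_=cv2.connectedComponentsWithStats(m)
for i in range(1,k):
    if 80<s[i,4]<900 : t=P[l==i]; print(s[i],np.round((t.min(0)+t.max(0))/2,4),np.ptp(t,axis=0).round(3),np.median(c['im'][l==i],0))
A=P[182:238,238:262].reshape(-1,3);k,*_=np.linalg.lstsq(np.c_[A[:,:2],np.ones(len(A))],A[:,2],rcond=None)
print('plane',k,np.degrees(np.arctan(np.hypot(*k[:2]))),np.degrees(np.arctan2(k[1],k[0])))
L=[]
for rr in range(184,240):
    zz=z[rr]; fl=np.median(zz[240:256]); q=[u for u in range(215,280) if fl+.0045<zz[u]<.09]
    a=[u for u in q if u<240];b=[u for u in q if u>256]
    if len(a)>3 and len(b)>3: L.append([P[rr,a[0]+1],P[rr,max(a)],P[rr,min(b)],P[rr,b[-1]-1]])
L=np.array(L)
for nm,M in(('outer',(L[:,0]+L[:,3])/2),('inner',(L[:,1]+L[:,2])/2)):
    k=np.polyfit(M[:,0],M[:,1],1);print(nm,'yaw',np.degrees(np.arctan(k[0])),'y at .54',np.polyval(k,.54))
for col in (244,250): print([f"{i}:{a[0]*1000:.0f},{a[1]*1000:.0f},{a[2]*1000:.0f}" for i,a in zip(range(94,110,2),P[94:110:2,col])],[f"{i}:{a[0]*1000:.0f},{a[1]*1000:.0f},{a[2]*1000:.0f}" for i,a in zip(range(162,174),P[162:174,col])],[f"{i}:{a[0]*1000:.0f},{a[1]*1000:.0f},{a[2]*1000:.0f}" for i,a in zip(range(240,252,1),P[240:252,col])])
E
python3 rk.py
```

```text
at [0.4968 0.1301 0.2312] [-1.7971e+02  1.6000e-01  1.6857e+02] w 0.0854 t 1.15 F [ 2.1 -5.3 -0.8]
dp [ 0.4612 -0.226   0.2312] yaw 0
[0.42198285 0.14574788 0.37416654]
[ 72  90  23  23 402] [ 0.3816 -0.047   0.0334] [0.024 0.026 0.007] [ 26.  62. 117.]
[102 143  21  21 335] [ 0.4445 -0.0349  0.0332] [0.024 0.025 0.006] [ 15. 118. 101.]
[236 147  33  13 414] [0.4761 0.1297 0.0355] [0.021 0.039 0.008] [131.5 109.5  66. ]
[156 170  20  20 302] [0.4886 0.0183 0.0343] [0.024 0.024 0.005] [100.  42. 101.]
[120 207  20  19 277] [ 0.5253 -0.0405  0.0335] [0.025 0.025 0.007] [155. 116.  60.]
[ 80 229  20  18 271] [ 0.5438 -0.1008  0.0334] [0.024 0.025 0.006] [ 25.  62. 117.]
[ 74 281  20  16 108] [ 0.6153 -0.1361  0.035 ] [0.022 0.017 0.01 ] [66.  58.  48.5]
 ** On entry to DLASCL parameter number  4 had an illegal value
 ** On entry to DLASCL parameter number  4 had an illegal valueTraceback (most recent call last):
  File "rk.py", line 10, in <module>
    A=P[182:238,238:262].reshape(-1,3);k,*_=np.linalg.lstsq(np.c_[A[:,:2],np.ones(len(A))],A[:,2],rcond=None)
                                            ~~~~~~~~~~~~~~~^^^^^^^^^^^^^^^^^^^^^^^^^^^^^^^^^^^^^^^^^^^^^^^^^^
    x, resids, rank, s = _umath_linalg.lstsq(a, b, rcond,
                         ~~~~~~~~~~~~~~~~~~~^^^^^^^^^^^^^
                                             signature=signature)
                                             ^^^^^^^^^^^^^^^^^^^^
    raise LinAlgError("SVD did not converge in Linear Least Squares")
numpy.linalg.LinAlgError: SVD did not converge in Linear Least Squares
```

Olive now agrees at (0.525,−0.0405). NaN pixels broke the plane fit, so I filter them and refit on the stored image, without a new camera call.

```bash
sed -i "s/^grab('wrist')/#&/; s/reshape(-1,3);k,/reshape(-1,3);A=A[~np.isnan(A[:,0])];k,/" rk.py; python3 rk.py | tail -6; python3 -c "
from h import *
go(.508,-.246,.12,168.8)"
```

```text
** On entry to DLASCL parameter number  4 had an illegal value
 ** On entry to DLASCL parameter number  4 had an illegal value
 ** On entry to DLASCL parameter number  4 had an illegal value
 ** On entry to DLASCL parameter number  4 had an illegal value
 ** On entry to DLASCL parameter number  5 had an illegal value
 ** On entry to DLASCL parameter number  4 had an illegal value
at [0.4955 0.1335 0.2311] [-1.7981e+02  8.0000e-02  1.6859e+02] w 0.0854 t 1.2 F [ 1.  -0.5 -0.3]
dp [-0.0873 -0.3695  0.1111] yaw -0.035Traceback (most recent call last):
  File "rk.py", line 19, in <module>
    k=np.polyfit(M[:,0],M[:,1],1);print(nm,'yaw',np.degrees(np.arctan(k[0])),'y at .54',np.polyval(k,.54))
    c, resids, rank, s = lstsq(lhs, rhs, rcond)
                         ~~~~~^^^^^^^^^^^^^^^^^
    x, resids, rank, s = _umath_linalg.lstsq(a, b, rcond,
                         ~~~~~~~~~~~~~~~~~~~^^^^^^^^^^^^^
                                             signature=signature)
                                             ^^^^^^^^^^^^^^^^^^^^
    raise LinAlgError("SVD did not converge in Linear Least Squares")
numpy.linalg.LinAlgError: SVD did not converge in Linear Least Squares
```

```bash
sed -i "s/^#grab/grab/; s/range(184,240)/range(178,230)/; s/P\[182:238,238:262\]/P[178:230,238:262]/; s/    if len(a)>3/    if np.isnan(P[rr,215:280]).any(): continue\n&/" rk.py; python3 rk.py; python3 -c "
from h import *
go(.508,-.246,.12,168.8)"
```

```text
at [0.4955 0.1335 0.2311] [-1.7981e+02  8.0000e-02  1.6859e+02] w 0.0854 t 1.2 F [ 1.  -0.5 -0.3]
dp [ 0.4593 -0.2288  0.2311] yaw 0
[0.42084703 0.14876518 0.37418679]
[ 69  92  23  23 396] [ 0.3816 -0.0468  0.0335] [0.024 0.025 0.007] [ 26.  62. 117.]
[ 99 145  22  21 340] [ 0.4445 -0.035   0.0334] [0.025 0.025 0.007] [ 15.5 117.  101. ]
[234 149  32  13 415] [0.4769 0.1294 0.0354] [0.02  0.039 0.007] [129. 109.  66.]
[153 172  21  20 308] [0.4886 0.0183 0.0334] [0.025 0.025 0.006] [100.  42. 101.]
[117 209  20  18 277] [ 0.5249 -0.0402  0.0336] [0.024 0.025 0.007] [155. 117.  60.]
[ 78 231  20  17 266] [ 0.5433 -0.101   0.0333] [0.024 0.026 0.006] [ 25.  61. 117.]
[ 71 282  20  16 114] [ 0.6154 -0.1364  0.035 ] [0.022 0.018 0.01 ] [66.5 58.  49. ]
plane [ 0.35877868 -0.06346067 -0.12743504] 20.01910563919832 -10.030710571322633
outer yaw -10.886687732424415 y at .54 0.11795793140842872
inner yaw -10.716607261506065 y at .54 0.11785674273214229
['94:408,137,27', '96:410,137,29', '98:412,136,26', '100:415,135,19', '102:417,135,14', '104:419,134,15', '106:421,134,15', '108:423,133,15'
[... 428 characters left out ...]
]
['94:410,144,27', '96:412,143,27', '98:414,143,25', '100:416,142,19', '102:418,142,14', '104:420,141,14', '106:423,141,15', '108:425,140,15'] ['162:478,131,74', '163:479,131,76', '164:479,130,78', '165:480,130,78', '166:482,130,76', '167:486,129,62', '168:491,127,40', '169:493,127,40', '170:493,127,42', '171:494,127,42', '172:496,126,41', '173:497,126,42'] ['240:569,112,71', '241:570,112,71', '242:571,111,71', '243:572,111,72', '244:573,111,72', '245:576,110,69', '246:601,104,23', '247:601,104,25', '248:601,104,28', '249:602,104,28', '250:603,104,29', '251:605,104,29']
at [0.4943 0.137  0.231 ] [-179.93   -0.    168.81] w 0.0852 t 1.25 F [0.  0.6 0.5]
dp [-0.0878 -0.373   0.111 ] yaw 0.002
```

Rack: yaw −10.8°, stop near (0.4175, 0.1413, 0.013), with the hinge and upper end matching the given sizes. Going to the red spool.

Emit:
send_rows(targets=[{"grip": 0.1, "dp": [-0.0145, -0.055, 0.0], "yaw": 0}, {"grip": 0.1, "dp": [-0.029, -0.11, 0.01], "yaw": 0}, {"grip": 0.1, "dp": [-0.0435, -0.165, 0.03], "yaw": 0}, {"grip": 0.1, "dp": [-0.058, -0.22, 0.05], "yaw": 0}, {"grip": 0.1, "dp": [-0.0725, -0.275, 0.07], "yaw": 0}, {"grip": 0.1, "dp": [-0.08, -0.33, 0.09], "yaw": -0.06}, {"grip": 0.1, "dp": [-0.0878, -0.3725, 0.111], "yaw": -0.06}, {"grip": 0.1, "dp": [-0.0878, -0.3725, 0.111], "yaw": -0.06}])

```text
clock: 2.25
position: [0.5081, -0.2449, 0.1184]
tool_rot: [-180.0, -0.2, 169.2]
force: [-0.4, 0.2, -0.1]
width: 0.0388
```

```bash
python3 - <<'E'
from h import *
go(.508,-.2455,.02,169.2); grab('wrist'); c=ld('wrist');P=cloud(c);z=P[...,2]
cv2.imwrite('pics/w2.png',c['im'][...,::-1])
m=((z>.030)&(z<.040)).astype(np.uint8)
k,l,s,_=cv2.connectedComponentsWithStats(m)
for i in range(1,k):
    if s[i,4]>200: t=P[l==i]; print(s[i],np.round((t.min(0)+t.max(0))/2,4),np.ptp(t,axis=0).round(3),np.median(c['im'][l==i],0))
go(.508,-.2455,.02,169.2)
E
```

```text
at [ 0.5081 -0.2449  0.1184] [-179.95   -0.18  169.24] w 0.0388 t 2.25 F [-0.4  0.2 -0.1]
dp [-0.     -0.0006  0.0984] yaw 0.007
[489 160  23  30 527] [ 0.5251 -0.0446  0.033 ] [0.025 0.017 0.006] [179. 133.  68.]
[240 186  30  29 640] [ 0.5082 -0.2461  0.0335] [0.025 0.025 0.007] [136.  96.  49.]
[416 195  31  28 651] [ 0.5436 -0.1011  0.0334] [0.025 0.025 0.006] [ 31.  80. 147.]
at [ 0.5091 -0.2421  0.1192] [ 1.7995e+02 -1.2000e-01  1.6943e+02] w 0.0384 t 2.3 F [-0.5  0.9  0.5]
dp [ 0.0005 -0.0036  0.0992] yaw 0.039
```

View pics/w2.png

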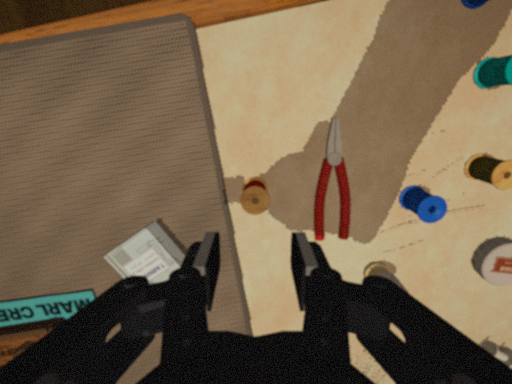

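The picture shows the red spool at (256,197), midway between the half-open fingers, with the pliers at (333,180) clear. Descending and gripping.

Emit:
send_rows(targets=[{"grip": 0.1, "dp": [0, -0.0005, 0.05], "yaw": 0}, {"grip": 0.1, "dp": [0, -0.0005, 0.09], "yaw": 0}, {"grip": 0.1, "dp": [0, -0.0005, 0.104], "yaw": 0}, {"grip": 0.1, "dp": [0, -0.0005, 0.104], "yaw": 0}, {"grip": 1, "dp": [0, -0.0005, 0.104], "yaw": 0}, {"grip": 1, "dp": [0, -0.0005, 0.104], "yaw": 0}, {"grip": 1, "dp": [0, -0.0005, 0.104], "yaw": 0}, {"grip": 1, "dp": [0, -0.0005, 0.104], "yaw": 0}])

```text
clock: 3.3
position: [0.511, -0.2429, 0.0179]
tool_rot: [-180.0, 0.2, 169.5]
force: [1.1, 1.7, 7.2]
width: 0.0227
```

```bash
python3 -c "
from h import *
go(.60,.22,.14,169.2)"
```

```text
at [ 0.511  -0.2429  0.0179] [-179.99    0.18  169.52] w 0.0227 t 3.3 F [1.1 1.7 7.2]
dp [-0.0033  0.4714 -0.1221] yaw 0.053
```

Emit:
send_rows(targets=[{"grip": 1, "dp": [0, 0, -0.04], "yaw": 0}, {"grip": 1, "dp": [0, 0.03, -0.09], "yaw": 0}, {"grip": 1, "dp": [0, 0.09, -0.122], "yaw": 0}, {"grip": 1, "dp": [0, 0.15, -0.122], "yaw": 0}, {"grip": 1, "dp": [0, 0.21, -0.122], "yaw": 0}, {"grip": 1, "dp": [0, 0.27, -0.122], "yaw": 0}, {"grip": 1, "dp": [0, 0.33, -0.122], "yaw": 0}, {"grip": 1, "dp": [0, 0.39, -0.122], "yaw": 0}])

```text
clock: 4.3
position: [0.5809, 0.1425, 0.139]
tool_rot: [180.0, 0.1, 169.5]
force: [0.8, 0.4, -0.7]
width: 0.0224
```

Emit:
send_rows(targets=[{"grip": 1, "dp": [0, 0.05, 0], "yaw": 0}, {"grip": 1, "dp": [0, 0.08, 0], "yaw": 0}, {"grip": 1, "dp": [0, 0.08, 0.04], "yaw": 0}, {"grip": 1, "dp": [0, 0.08, 0.08], "yaw": 0}, {"grip": 1, "dp": [0, 0.08, 0.09], "yaw": 0}, {"grip": 1, "dp": [0, 0.08, 0.09], "yaw": 0}])

```text
clock: 5.05
position: [0.5953, 0.2192, 0.0486]
tool_rot: [-180.0, -0.0, 169.5]
force: [0.5, 0.2, 0.1]
width: 0.0227
```

```bash
python3 - <<'E'
from h import *
go(.6,.22,.018,169.2);im,d=grab('scene'); cv2.imwrite('pics/s2.png',cv2.resize(im[60:260,120:370,::-1],(750,600)))
c=ld('scene');hsv=cv2.cvtColor(im,cv2.COLOR_RGB2HSV)
E
```

```text
at [0.5953 0.2192 0.0486] [-1.7999e+02 -1.0000e-02  1.6950e+02] w 0.0227 t 5.05 F [0.5 0.2 0.1]
dp [-0.0045  0.0016  0.0306] yaw 0.05
```

View pics/s2.png

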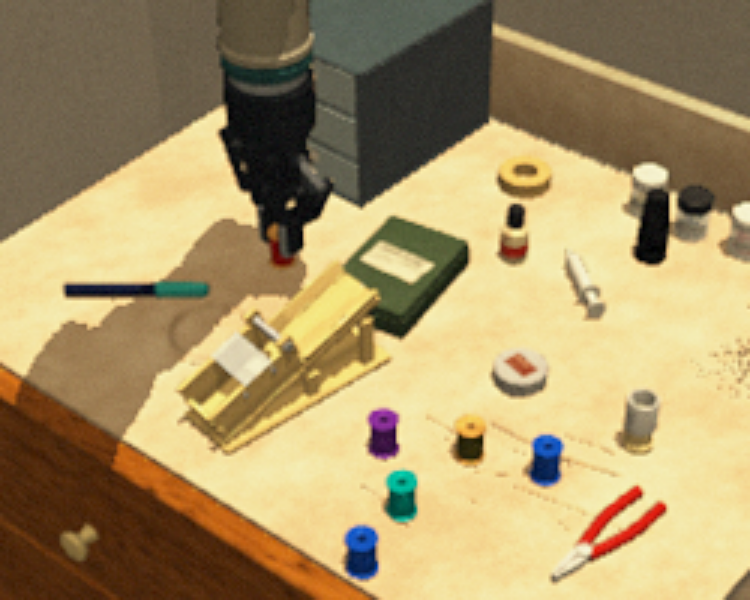

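The crop shows the red spool held upright at (283,250) over free desk left of the rack, everything else undisturbed. Setting it down and opening fully.

Emit:
send_rows(targets=[{"grip": 1, "dp": [0, 0, 0.02], "yaw": 0.05}, {"grip": 1, "dp": [0, 0, 0.03], "yaw": 0.05}, {"grip": 1, "dp": [0, 0, 0.03], "yaw": 0.05}, {"grip": -1, "dp": [0, 0, 0.03], "yaw": 0.05}, {"grip": -1, "dp": [0, 0, 0.03], "yaw": 0.05}, {"grip": -1, "dp": [0, 0, 0.03], "yaw": 0.05}, {"grip": -1, "dp": [0, 0, 0.03], "yaw": 0.05}, {"grip": -1, "dp": [0, 0, 0.03], "yaw": 0.05}])

```text
clock: 6.1
position: [0.5951, 0.2194, 0.0183]
tool_rot: [180.0, -0.0, 169.2]
force: [0.3, -0.4, -0.2]
width: 0.0853
```

Emit:
send_rows(targets=[{"grip": -1, "dp": [0, 0.02, 0], "yaw": 0}, {"grip": -1, "dp": [0, 0.028, 0], "yaw": 0}, {"grip": -1, "dp": [0, 0.034, 0], "yaw": 0}, {"grip": -1, "dp": [0, 0.039, 0], "yaw": 0}, {"grip": -1, "dp": [0, 0.044, 0], "yaw": 0}, {"grip": -1, "dp": [0, 0.048, 0], "yaw": 0}, {"grip": -1, "dp": [0, 0.048, 0], "yaw": 0}])

```text
clock: 6.98
position: [0.6041, 0.267, 0.0183]
tool_rot: [180.0, -0.0, 169.2]
force: [0.1, 0.3, -0.6]
width: 0.0855
```

```bash
cat > look.py <<'E'
from h import *
import sys
go(.6,.22,.018,169.2); ci=None
for n in sys.argv[1:]: 
    grab(n);c=ld(n);im=c['im'];P=cloud(c);h=cv2.cvtColor(im,cv2.COLOR_RGB2HSV)
    cv2.imwrite(f'pics/{n}_{int(100*r.observe()["clock"])}.png',im[...,::-1])
    m=((P[...,2]>.006)&(P[...,2]<.06)&(abs(P[...,0]-.6)<.07)&(abs(P[...,1]-.235)<.08)&(h[...,1]>110)).astype(np.uint8)
    k,l,s,_=cv2.connectedComponentsWithStats(m)
    for i in range(1,k):
        if s[i,4]>20: t=P[l==i]; print(n,s[i],np.round((t.min(0)+t.max(0))/2,4),np.ptp(t,axis=0).round(3),t[:,2].max().round(3),np.median(im[l==i],0),cv2.minAreaRect((t[:,:2]*1000).astype(np.float32)))
E
python3 look.py wrist scene; ls pics
```

```text
at [0.6041 0.267  0.0183] [179.98  -0.   169.24] w 0.0855 t 6.97 F [ 0.1  0.3 -0.6]
dp [-0.0048 -0.0469  0.0003] yaw 0.006
wrist [228 101  51  40 945] [0.5378 0.2787 0.0132] [0.016 0.027 0.007] 0.016 [39. 89. 75.] ((534.0962524414062, 277.9197082519531), (11.959065437316895, 27.826988220214844), 37.0775032043457)
wrist [ 171  218   76   50 2895] [0.5956 0.2429 0.0207] [0.028 0.04  0.029] 0.035 [96. 24. 17.] ((595.5739135742188, 242.98951721191406), (39.60138702392578, 24.87511444091797), 84.03116607666016)
wrist [148 242  24  69 557] [0.5943 0.2248 0.0459] [0.023 0.005 0.028] 0.06 [9. 7. 8.] ((594.3231811523438, 224.82989501953125), (1.4889497756958008, 23.1871337890625), 80.48368835449219)
wrist [338 242  26  67 614] [0.6105 0.3093 0.0456] [0.023 0.006 0.029] 0.06 [9. 8. 7.] ((610.4092407226562, 308.7915344238281), (1.8762551546096802, 23.032316207885742), 77.40010833740234)
wrist [ 84 246  32  40 293] [0.6027 0.1707 0.0124] [0.024 0.012 0.013] 0.019 [19. 22.  9.] ((601.9119873046875, 174.02667236328125), (24.982873916625977, 8.405998229980469), 26.026630401611328)
wrist [ 72 251  1
[... 911 characters left out ...]
 2.736769914627075), 11.15622615814209)
wrist [ 84 281  15  13  62] [0.6064 0.1746 0.023 ] [0.009 0.003 0.011] 0.028 [24. 25. 11.] ((606.419677734375, 174.5710906982422), (9.16396427154541, 2.5540215969085693), 0.6595311164855957)
scene [200 142  16  12 105] [0.5927 0.239  0.0264] [0.03  0.056 0.041] 0.047 [120.  54.  21.] ((593.2059936523438, 239.12591552734375), (57.38327407836914, 24.378435134887695), 80.24894714355469)
scene [180 154   9   5  21] [0.5356 0.2761 0.0114] [0.011 0.025 0.009] 0.016 [ 45. 123.  98.] ((533.5630493164062, 275.94561767578125), (8.581084251403809, 25.687089920043945), 18.477678298950195)
s2.png
scene0.png
scene_707.png
top0.png
w1.png
w1c.png
w2.png
wrist_702.png
```

View pics/wrist_702.png

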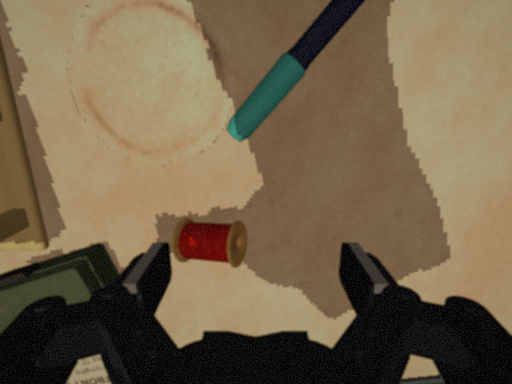

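It is toppling: the red spool at (210,240) is well tilted, with its top flange toward the right finger. Letting it settle.

Emit:
send_rows(targets=[{"grip": -1, "dp": [0, 0.002, 0], "yaw": 0}, {"grip": -1, "dp": [0, 0.002, 0], "yaw": 0}, {"grip": -1, "dp": [0, 0.002, 0], "yaw": 0}])

```text
clock: 7.45
position: [0.6044, 0.2685, 0.0183]
tool_rot: [-180.0, -0.0, 169.2]
force: [-0.1, -0.8, -0.3]
width: 0.0854
```

```bash
python3 look.py wrist | grep -v "\[.[0-9]. 2[0-9]\|\[ *[79]\."|head -4; ls pics
```

```text
at [0.6044 0.2685 0.0183] [-180.     -0.    169.22] w 0.0854 t 7.45 F [-0.1 -0.8 -0.3]
dp [-0.0047 -0.0485  0.0003] yaw 0.003
wrist [225 100  53  40 944] [0.5377 0.2793 0.0131] [0.015 0.028 0.007] 0.017 [39. 89. 75.] ((533.72021484375, 278.42242431640625), (12.028472900390625, 28.728239059448242), 36.313697814941406)
wrist [ 185  213   67   49 2489] [0.5952 0.2497 0.0165] [0.026 0.035 0.021] 0.027 [99. 18. 11.] ((595.7794799804688, 249.5719451904297), (34.17327880859375, 24.132253646850586), 85.1739501953125)
s2.png
scene0.png
scene_707.png
top0.png
w1.png
w1c.png
w2.png
wrist_702.png
wrist_750.png
```

Lying now: 34×25 mm footprint, 26 mm high, centre (0.5955,0.2495). Centre the jaws along its axis and pinch its ends above mid-height.

Emit:
send_rows(targets=[{"grip": -1, "dp": [0.002, -0.008, 0], "yaw": 0}, {"grip": -1, "dp": [0.005, -0.016, 0], "yaw": 0}, {"grip": -1, "dp": [0.005, -0.02, 0.004], "yaw": 0}, {"grip": -1, "dp": [0.005, -0.02, 0.004], "yaw": 0}, {"grip": 1, "dp": [0.005, -0.02, 0.004], "yaw": 0}, {"grip": 1, "dp": [0.005, -0.02, 0.004], "yaw": 0}, {"grip": 1, "dp": [0.005, -0.02, 0.004], "yaw": 0}, {"grip": 1, "dp": [0.005, -0.02, 0.004], "yaw": 0}])

```text
clock: 8.5
position: [0.5962, 0.2502, 0.0148]
tool_rot: [180.0, 0.0, 169.2]
force: [0.3, 0.0, 3.3]
width: 0.0323
```

Emit:
send_rows(targets=[{"grip": 1, "dp": [0, 0, 0], "yaw": 0}, {"grip": 1, "dp": [0, 0, -0.04], "yaw": 0}, {"grip": 1, "dp": [0, 0, -0.09], "yaw": 0}, {"grip": 1, "dp": [0, 0, -0.12], "yaw": 0}, {"grip": 1, "dp": [0, 0, -0.12], "yaw": 0}])

```text
clock: 9.12
position: [0.5974, 0.2505, 0.1368]
tool_rot: [179.8, 0.2, 169.2]
force: [0.0, 0.4, -0.4]
width: 0.0314
```

```bash
python3 - <<'E'
from h import *
go(.5333,.1192,.14,169.2);grab('wrist');c=ld('wrist');cv2.imwrite('pics/w5.png',c['im'][...,::-1])
P=cloud(c);q=P[150:384,150:380]; 
h=cv2.cvtColor(c['im'],cv2.COLOR_RGB2HSV); m=(h[...,1]>150)&((h[...,0]<8)|(h[...,0]>172))&(P[...,2]>.09)
t=P[m]; print(len(t), t.min(0),t.max(0))
E
```

```text
at [0.5974 0.2505 0.1368] [179.84   0.24 169.21] w 0.0314 t 9.12 F [ 0.   0.4 -0.4]
dp [ 0.0384 -0.141  -0.0032] yaw 0.002
3335 [0.57151954 0.19165191 0.13361459] [0.61437346 0.31406353 0.23545283]
```

View pics/w5.png

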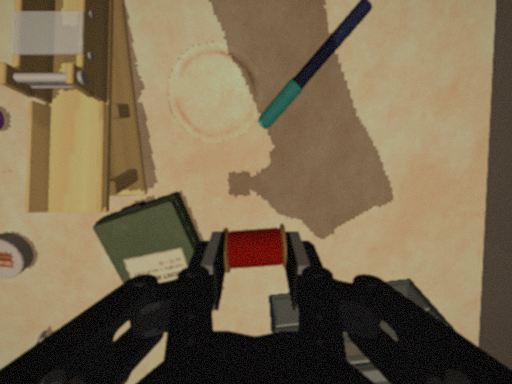

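The red spool at (256,248) is held by both ends, level. Moving over the bay.

Emit:
send_rows(targets=[{"grip": 1, "dp": [0.01, -0.045, 0], "yaw": 0}, {"grip": 1, "dp": [0.02, -0.09, 0], "yaw": 0}, {"grip": 1, "dp": [0.032, -0.125, 0], "yaw": 0}, {"grip": 1, "dp": [0.038, -0.141, 0], "yaw": 0}, {"grip": 1, "dp": [0.038, -0.141, 0], "yaw": 0}, {"grip": 1, "dp": [0.038, -0.141, 0.03], "yaw": 0}, {"grip": 1, "dp": [0.038, -0.141, 0.03], "yaw": 0}])

```text
clock: 10.05
position: [0.5312, 0.1202, 0.1025]
tool_rot: [-180.0, -0.2, 169.3]
force: [-0.8, -0.2, 0.4]
width: 0.0319
```

```bash
python3 -c "
from h import *
go(.5333,.1192,.0755,169.2)"
```

```text
at [0.5312 0.1202 0.1025] [-179.97   -0.2   169.35] w 0.0319 t 10.05 F [-0.8 -0.2  0.4]
dp [-0.0023 -0.0005  0.027 ] yaw 0.025
```

Emit:
send_rows(targets=[{"grip": 1, "dp": [-0.002, 0, 0.015], "yaw": 0}, {"grip": 1, "dp": [-0.002, 0, 0.026], "yaw": 0}, {"grip": 1, "dp": [-0.002, 0, 0.027], "yaw": 0}, {"grip": 1, "dp": [-0.002, 0, 0.027], "yaw": 0}, {"grip": 1, "dp": [-0.002, 0, 0.027], "yaw": 0}])

```text
clock: 10.68
position: [0.5344, 0.1181, 0.0777]
tool_rot: [180.0, 0.0, 169.2]
force: [-0.4, -1.0, 0.8]
width: 0.0321
```

Emit:
send_rows(targets=[{"grip": 1, "dp": [0, 0.001, 0.002], "yaw": 0}, {"grip": 1, "dp": [0, 0.001, 0.002], "yaw": 0}, {"grip": -1, "dp": [0, 0.001, 0.002], "yaw": 0}, {"grip": -1, "dp": [0, 0.001, 0.002], "yaw": 0}, {"grip": -1, "dp": [0, 0.001, 0.0], "yaw": 0}, {"grip": -1, "dp": [0, 0.001, -0.02], "yaw": 0}, {"grip": -1, "dp": [0, 0.001, -0.05], "yaw": 0}, {"grip": -1, "dp": [0, 0.001, -0.07], "yaw": 0}])

```text
clock: 11.68
position: [0.5347, 0.1191, 0.1487]
tool_rot: [180.0, 0.1, 169.2]
force: [1.0, 0.4, -0.6]
width: 0.0851
```

```bash
cat > redl.py <<'E'
from h import *
import sys
go(.55,.116,.12,79.2)
for n in sys.argv[1:]:
    grab(n);c=ld(n);im=c['im'];cv2.imwrite(f'pics/{n}_{int(100*r.observe()["clock"])}.png',im[...,::-1])
    P=cloud(c);h=cv2.cvtColor(im,cv2.COLOR_RGB2HSV);O=np.array([.4175,.1413,.0133]);u=np.array([.9823,-.1874,0])
    w=np.array([.1874,.9823,0]);a=np.radians(20);e=u*np.cos(a)+[0,0,np.sin(a)];nn=-u*np.sin(a)+[0,0,np.cos(a)]
    S=((P-O)@e*1000,(P-O)@w*1000,(P-O)@nn*1000)
    box=(S[0]>-10)&(S[0]<175)&(abs(S[1])<24)&(S[2]>-5)&(S[2]<45)
    for nm,m in(('red',(h[...,1]>150)&((h[...,0]<7)|(h[...,0]>172))),('dark',(h[...,2]<75))):
        m=(m&box).astype(np.uint8);k,l,s,_=cv2.connectedComponentsWithStats(m)
        for i in range(1,k):
            if s[i,4]>12: g=l==i; print(n,nm,s[i],'s',np.percentile(S[0][g],[2,50,98]).round(),'lat',np.percentile(S[1][g],[2,98]).round(),'n',np.percentile(S[2][g],[2,98]).round())
E
python3 redl.py wrist
```

```text
at [0.5347 0.1191 0.1487] [1.7997e+02 7.0000e-02 1.6922e+02] w 0.0851 t 11.68 F [ 1.   0.4 -0.6]
dp [-0.0156 -0.0002  0.0287] yaw 15.003
wrist red [236 140  37  23 800] s [ 83.  92. 100.] lat [-14.  12.] n [16. 24.]
wrist dark [277  42   4  30  71] s [ 2. 16. 30.] lat [19. 19.] n [ 6. 32.]
wrist dark [232  45   3  26  35] s [ 0. 10. 22.] lat [-19. -18.] n [ 3. 16.]
wrist dark [231 113   2  16  23] s [60. 68. 74.] lat [-19. -19.] n [13. 24.]
wrist dark [279 113   4  18  28] s [65. 73. 80.] lat [19. 19.] n [20. 40.]
wrist dark [279 134   6  11  21] s [83. 86. 88.] lat [19. 22.] n [23. 41.]
```

Red lies crosswise against the shut flap (s≈91 mm, lateral −1 mm). With fingers shut I go down behind it, checking the height, then push low along the slope.

Emit:
send_rows(targets=[{"grip": 1, "dp": [0.003, 0, 0.03], "yaw": 0}, {"grip": 1, "dp": [0.006, 0, 0.04], "yaw": 0}, {"grip": 1, "dp": [0.006, 0, 0.04], "yaw": 0}, {"grip": 1, "dp": [0.006, 0, 0.05], "yaw": 0}, {"grip": 1, "dp": [0.006, 0, 0.07], "yaw": 0}, {"grip": 1, "dp": [0.006, 0, 0.08], "yaw": 0}, {"grip": 1, "dp": [0.006, 0, 0.08], "yaw": 0}])

```text
clock: 12.6
position: [0.528, 0.12, 0.0667]
tool_rot: [-180.0, -0.1, 169.2]
force: [-0.3, -0.2, 0.6]
width: -0.0003
```

```bash
python3 -c "
from h import *
go(.5265,.1205,.0605,169.2)"
```

```text
at [0.528  0.12   0.0667] [-1.7997e+02 -6.0000e-02  1.6921e+02] w -0.0003 t 12.6 F [-0.3 -0.2  0.6]
dp [0.0016 0.0002 0.0062] yaw 0.002
```

Emit:
send_rows(targets=[{"grip": 1, "dp": [0.0, 0, 0.005], "yaw": 0}, {"grip": 1, "dp": [0.002, 0, 0.006], "yaw": 0}, {"grip": 1, "dp": [0.006, 0, 0.0075], "yaw": 0}, {"grip": 1, "dp": [0.01, 0, 0.009], "yaw": 0}, {"grip": 1, "dp": [0.014, 0, 0.0105], "yaw": 0}, {"grip": 1, "dp": [0.016, 0, 0.011], "yaw": 0}])

```text
clock: 13.35
position: [0.5151, 0.1232, 0.0573]
tool_rot: [179.9, 0.3, 169.2]
force: [3.4, -0.5, 3.2]
width: 0.0001
```

Emit:
send_rows(targets=[{"grip": 1, "dp": [0.003, 0, 0.001], "yaw": 0}, {"grip": 1, "dp": [0.006, 0, 0.002], "yaw": 0}, {"grip": 1, "dp": [0.009, 0, 0.003], "yaw": 0}, {"grip": 1, "dp": [0.012, 0, 0.0042], "yaw": 0}, {"grip": 1, "dp": [0.015, 0, 0.0053], "yaw": 0}, {"grip": 1, "dp": [0.0165, 0, 0.006], "yaw": 0}])

```text
clock: 14.1
position: [0.4952, 0.1263, 0.0498]
tool_rot: [-180.0, -0.1, 169.2]
force: [3.7, -1.2, 2.2]
width: 0.0002
```

```bash
python3 redl.py wrist scene; ls pics|tail -3
```

```text
at [0.4952 0.1263 0.0498] [-1.7996e+02 -1.1000e-01  1.6924e+02] w 0.0002 t 14.1 F [ 3.7 -1.2  2.2]
dp [-0.0558  0.0001 -0.0702] yaw 15.007
wrist red [227 134  55   8 352] s [27. 29. 31.] lat [-14.  12.] n [19. 23.]
wrist dark [294  78   2  11  16] s [2. 4. 6.] lat [19. 19.] n [27. 32.]
wrist dark [219  91   5  19  45] s [ 2.  8. 14.] lat [-19. -19.] n [ 8. 23.]
wrist dark [291 102   5  24  44] s [11. 17. 24.] lat [19. 19.] n [18. 30.]
wrist dark [219 111   4   7  18] s [11. 15. 19.] lat [-19. -19.] n [ 8. 23.]
wrist dark [290 137   6   4  13] s [26. 28. 32.] lat [19. 19.] n [ 8. 29.]
wrist dark [218 207   5   6  15] s [65. 66. 67.] lat [-19. -19.] n [ 7. 25.]
wrist dark [215 207  87  49 546] s [66. 77. 85.] lat [-19.  19.] n [11. 41.]
wrist dark [218 215   5   6  13] s [69. 70. 71.] lat [-19. -19.] n [ 9. 24.]
wrist dark [224 249  62  18 777] s [84. 87. 90.] lat [-13.  12.] n [27. 45.]
wrist dark [251 274   8  35 233] s [ 94. 101. 108.] lat [-2.  1.] n [40. 45.]
scene red [187 188   9   8  49] s [ 6. 14. 24.] lat [-10.  13.] n [13. 25.]
scene dark [213 167   7   8  28] s [86. 92. 99.] lat [-16.  -7.] n [17. 41.]
wrist_1415.png
wrist_702.png
wrist_750.png
```

Red has passed the flap and rolled to the stop (s≈14 mm in the scene view, crosswise). Retreating and heading for olive.

Emit:
send_rows(targets=[{"grip": 1, "dp": [-0.01, 0, -0.006], "yaw": 0}, {"grip": 1, "dp": [-0.02, 0, -0.03], "yaw": 0}, {"grip": 0.1, "dp": [-0.025, 0, -0.08], "yaw": 0}, {"grip": 0.1, "dp": [-0.022, -0.05, -0.1], "yaw": 0}, {"grip": 0.1, "dp": [-0.015, -0.1, -0.1], "yaw": 0}, {"grip": 0.1, "dp": [-0.01, -0.14, -0.085], "yaw": 0}, {"grip": 0.1, "dp": [-0.002, -0.158, -0.07], "yaw": 0}, {"grip": 0.1, "dp": [-0.002, -0.158, -0.07], "yaw": 0}])

```text
clock: 15.2
position: [0.4666, -0.0308, 0.1196]
tool_rot: [-179.9, -0.3, 169.0]
force: [-0.5, -0.1, 0.8]
width: 0.0386
```

```bash
python3 redl.py scene|grep -v dark; python3 -c "
from h import *
go(.525,-.0403,.0165,169.2)"
```

```text
at [ 0.4666 -0.0308  0.1196] [-179.94   -0.27  169.03] w 0.0386 t 15.2 F [-0.5 -0.1  0.8]
dp [-0.0539  0.1599 -0.0004] yaw 14.972
scene red [187 188   9   9  50] s [ 4. 12. 25.] lat [-10.  13.] n [-0. 26.]
at [ 0.4683 -0.0293  0.1202] [ 1.8000e+02 -1.2000e-01  1.6916e+02] w 0.0384 t 15.25 F [ 0.2  0.1 -0.4]
dp [-5.770e-02 -1.000e-04  1.037e-01] yaw -0.007
```

Emit:
send_rows(targets=[{"grip": 0.1, "dp": [-0.04, 0, 0], "yaw": 0}, {"grip": 0.1, "dp": [-0.0577, 0, 0], "yaw": 0}, {"grip": 0.1, "dp": [-0.0577, 0, 0], "yaw": 0}, {"grip": 0.1, "dp": [-0.0577, 0, 0.03], "yaw": 0}, {"grip": 0.1, "dp": [-0.0577, 0, 0.05], "yaw": 0}, {"grip": 0.1, "dp": [-0.0577, 0, 0.05], "yaw": 0}, {"grip": 0.1, "dp": [-0.0577, 0, 0.05], "yaw": 0}])

```text
clock: 16.12
position: [0.5256, -0.0395, 0.0711]
tool_rot: [180.0, 0.0, 169.3]
force: [0.1, 0.3, -0.1]
width: 0.0381
```

```bash
python3 -c "
from h import *
go(.525,-.0403,.0165,169.2)"
```

```text
at [ 0.5256 -0.0395  0.0711] [1.7998e+02 2.0000e-02 1.6926e+02] w 0.0381 t 16.12 F [ 0.1  0.3 -0.1]
dp [ 0.0004 -0.0009  0.0546] yaw 0.01
```

Same grip height as red (TCP about 0.018), then lift.

Emit:
send_rows(targets=[{"grip": 0.1, "dp": [0, -0.001, 0.04], "yaw": 0}, {"grip": 0.1, "dp": [0, -0.001, 0.053], "yaw": 0}, {"grip": 0.1, "dp": [0, -0.001, 0.053], "yaw": 0}, {"grip": 1, "dp": [0, -0.001, 0.053], "yaw": 0}, {"grip": 1, "dp": [0, -0.001, 0.053], "yaw": 0}, {"grip": 1, "dp": [0, -0.001, 0.053], "yaw": 0}, {"grip": 1, "dp": [0, -0.001, 0.053], "yaw": 0}])

```text
clock: 17.0
position: [0.5261, -0.0411, 0.0184]
tool_rot: [180.0, 0.1, 169.2]
force: [-0.5, -0.6, 6.7]
width: 0.0225
```

Emit:
send_rows(targets=[{"grip": 1, "dp": [0, 0, -0.04], "yaw": 0}, {"grip": 1, "dp": [0, 0, -0.09], "yaw": 0}, {"grip": 1, "dp": [-0.005, 0.04, -0.122], "yaw": 0}, {"grip": 1, "dp": [-0.01, 0.1, -0.122], "yaw": 0}, {"grip": 1, "dp": [-0.015, 0.16, -0.122], "yaw": 0}, {"grip": 1, "dp": [-0.02, 0.22, -0.122], "yaw": 0}, {"grip": 1, "dp": [-0.021, 0.268, -0.122], "yaw": 0}, {"grip": 1, "dp": [-0.021, 0.268, -0.122], "yaw": 0}])

```text
clock: 18.0
position: [0.5956, 0.2248, 0.1393]
tool_rot: [179.8, -0.0, 169.7]
force: [-1.3, -1.2, 0.1]
width: 0.0222
```

```bash
python3 -c "
from h import *
go(.595,.2194,.0185,169.2)"
```

```text
at [0.5956 0.2248 0.1393] [179.77  -0.   169.66] w 0.0222 t 18.0 F [-1.3 -1.2  0.1]
dp [-0.0004 -0.0054  0.1208] yaw 0.077
```

Emit:
send_rows(targets=[{"grip": 1, "dp": [0, -0.002, 0.05], "yaw": 0}, {"grip": 1, "dp": [0, -0.002, 0.09], "yaw": 0}, {"grip": 1, "dp": [0, -0.002, 0.115], "yaw": 0}, {"grip": 1, "dp": [0, -0.002, 0.121], "yaw": 0}, {"grip": 1, "dp": [0, -0.002, 0.121], "yaw": 0}, {"grip": 1, "dp": [0, -0.002, 0.121], "yaw": 0}])

```text
clock: 18.75
position: [0.5962, 0.2157, 0.019]
tool_rot: [180.0, 0.1, 169.2]
force: [-0.3, 0.1, -0.7]
width: 0.0226
```

Emit:
send_rows(targets=[{"grip": -1, "dp": [0, 0, 0], "yaw": 0}, {"grip": -1, "dp": [0, 0, 0], "yaw": 0}, {"grip": -1, "dp": [0, 0, 0], "yaw": 0}, {"grip": -1, "dp": [0, 0, 0], "yaw": 0}, {"grip": -1, "dp": [0, 0, 0], "yaw": 0}])

```text
clock: 19.38
position: [0.5957, 0.216, 0.0183]
tool_rot: [-180.0, -0.0, 169.2]
force: [-0.2, 0.3, -0.2]
width: 0.0856
```

```bash
python3 - <<'E'
from h import *
go(.595,.2194,.0183,169.2); grab('wrist');c=ld('wrist');P=cloud(c);z=P[...,2]
m=((z>.030)&(z<.038)&(abs(P[...,0]-.6)<.05)&(abs(P[...,1]-.22)<.028)).astype(np.uint8);k,l,s,_=cv2.connectedComponentsWithStats(m)
for i in range(1,k):
    if s[i,4]>100: t=P[l==i]; print(s[i],np.round((t.min(0)+t.max(0))/2,4),np.ptp(t,axis=0).round(3))
E
```

```text
at [0.5957 0.216  0.0183] [-1.7997e+02 -1.0000e-02  1.6921e+02] w 0.0856 t 19.38 F [-0.2  0.3 -0.2]
dp [ 0.0013  0.0033 -0.    ] yaw 0.002
[ 232  239   50   45 1711] [0.5953 0.2164 0.0333] [0.025 0.025 0.006]
```

Olive stands centred at (0.595,0.216). Toppling as before.

Emit:
send_rows(targets=[{"grip": -1, "dp": [0, 0.02, 0], "yaw": 0}, {"grip": -1, "dp": [0, 0.028, 0], "yaw": 0}, {"grip": -1, "dp": [0, 0.034, 0], "yaw": 0}, {"grip": -1, "dp": [0, 0.039, 0], "yaw": 0}, {"grip": -1, "dp": [0, 0.044, 0], "yaw": 0}, {"grip": -1, "dp": [0, 0.049, 0], "yaw": 0}, {"grip": -1, "dp": [0, 0.05, 0], "yaw": 0}, {"grip": -1, "dp": [0, 0.05, 0], "yaw": 0}])

```text
clock: 20.42
position: [0.605, 0.2653, 0.0183]
tool_rot: [-180.0, -0.0, 169.2]
force: [-0.1, -0.2, -0.2]
width: 0.0857
```

Emit:
send_rows(targets=[{"grip": -1, "dp": [0, 0, 0], "yaw": 0}, {"grip": -1, "dp": [0, 0, 0], "yaw": 0}, {"grip": -1, "dp": [0, 0, 0], "yaw": 0}])

```text
clock: 20.8
position: [0.6051, 0.2653, 0.0183]
tool_rot: [-180.0, 0.0, 169.2]
force: [-0.7, -0.2, 0.3]
width: 0.0855
```

```bash
cat > ol.py <<'E'
from h import *
go(.595,.2494,.0183,169.2); grab('wrist');c=ld('wrist');P=cloud(c);z=P[...,2]
cv2.imwrite('pics/ol%d.png'%int(100*r.observe()['clock']),c['im'][...,::-1])
m=((z>.008)&(z<.04)&(abs(P[...,0]-.595)<.03)&(P[...,1]>.2)&(P[...,1]<.30)&(np.arange(384)[:,None]<275)).astype(np.uint8);k,l,s,_=cv2.connectedComponentsWithStats(m)
for i in range(1,k):
    if s[i,4]>60: t=P[l==i]; print(s[i],np.round((np.percentile(t,1,0)+np.percentile(t,99,0))/2,4),np.ptp(t,axis=0).round(3),np.percentile(t[:,2],99).round(3),np.median(c['im'][l==i],0),cv2.minAreaRect((t[:,:2]*1000).astype(np.float32)))
E
python3 ol.py
```

```text
at [0.6051 0.2653 0.0183] [-180.      0.    169.21] w 0.0855 t 20.8 F [-0.7 -0.2  0.3]
dp [ 0.007  -0.0175  0.    ] yaw 0.001
[ 188  222   64   45 2486] [0.5996 0.2472 0.0184] [0.029 0.036 0.018] 0.026 [52. 44. 16.] ((601.0081787109375, 246.41656494140625), (33.765113830566406, 23.87110137939453), 78.72940826416016)
[150 242  22  33 233] [0.5933 0.222  0.036 ] [0.021 0.007 0.008] 0.04 [25. 21. 20.] ((593.421630859375, 223.27871704101562), (20.817615509033203, 6.8155083656311035), 7.784276008605957)
```

Olive lies at (0.601,0.2465), aligned with the jaws. Pinching its ends.

Emit:
send_rows(targets=[{"grip": -1, "dp": [0, -0.008, 0], "yaw": 0}, {"grip": -1, "dp": [0.0005, -0.016, 0], "yaw": 0}, {"grip": -1, "dp": [0.0005, -0.0195, 0.004], "yaw": 0}, {"grip": -1, "dp": [0.0005, -0.0195, 0.004], "yaw": 0}, {"grip": 1, "dp": [0.0005, -0.0195, 0.004], "yaw": 0}, {"grip": 1, "dp": [0.0005, -0.0195, 0.004], "yaw": 0}, {"grip": 1, "dp": [0.0005, -0.0195, 0.004], "yaw": 0}, {"grip": 1, "dp": [0.0005, -0.0195, 0.004], "yaw": 0}])

```text
clock: 21.85
position: [0.6013, 0.2468, 0.0147]
tool_rot: [180.0, 0.0, 169.2]
force: [0.2, 0.8, 2.4]
width: 0.0318
```

Emit:
send_rows(targets=[{"grip": 1, "dp": [0, 0, 0], "yaw": 0}, {"grip": 1, "dp": [0, 0, -0.04], "yaw": 0}, {"grip": 1, "dp": [0, 0, -0.09], "yaw": 0}, {"grip": 1, "dp": [0, 0, -0.12], "yaw": 0}, {"grip": 1, "dp": [0.01, -0.045, -0.12], "yaw": 0}, {"grip": 1, "dp": [0.025, -0.09, -0.12], "yaw": 0}, {"grip": 1, "dp": [0.038, -0.125, -0.12], "yaw": 0}, {"grip": 1, "dp": [0.041, -0.138, -0.12], "yaw": 0}])

```text
clock: 22.85
position: [0.5335, 0.1161, 0.1343]
tool_rot: [-179.9, -0.1, 169.1]
force: [0.5, -0.5, -0.6]
width: 0.0319
```

```bash
python3 - <<'E'
from h import *
go(.5345,.119,.0755,169.2); im,d=grab('wrist');cv2.imwrite('pics/w9.png',im[...,::-1])
go(.5345,.119,.0755,169.2)
E
```

```text
at [0.5335 0.1161 0.1343] [-1.7992e+02 -8.0000e-02  1.6907e+02] w 0.0319 t 22.85 F [ 0.5 -0.5 -0.6]
dp [-0.0004  0.003   0.0588] yaw -0.022
at [0.5338 0.1154 0.1343] [-1.7990e+02 -6.0000e-02  1.6904e+02] w 0.032 t 22.9 F [-1.3 -2.3 -0.5]
dp [-0.      0.0036  0.0588] yaw -0.026
```

View pics/w9.png

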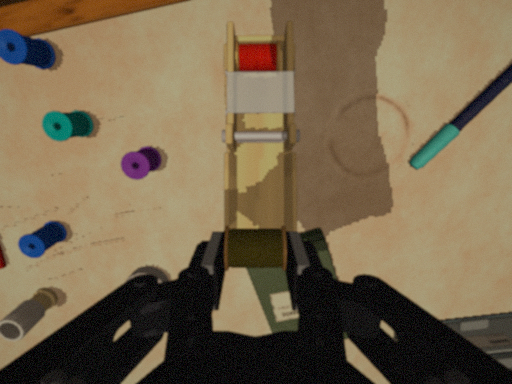

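Red sits crosswise at the stop (258,57) with the flap down. Olive is held level over the bay at (256,247). Lowering.

Emit:
send_rows(targets=[{"grip": 1, "dp": [0, 0.002, 0], "yaw": 0}, {"grip": 1, "dp": [0, 0.002, 0.03], "yaw": 0}, {"grip": 1, "dp": [0, 0.002, 0.053], "yaw": 0}, {"grip": 1, "dp": [0, 0.002, 0.056], "yaw": 0}, {"grip": 1, "dp": [0, 0.002, 0.056], "yaw": 0}, {"grip": 1, "dp": [0, 0.002, 0.056], "yaw": 0}])

```text
clock: 23.65
position: [0.5361, 0.1211, 0.0792]
tool_rot: [179.9, 0.1, 169.2]
force: [-1.2, 0.2, -0.2]
width: 0.0319
```

Emit:
send_rows(targets=[{"grip": 1, "dp": [0, -0.002, 0.002], "yaw": 0}, {"grip": 1, "dp": [0, -0.002, 0.0035], "yaw": 0}, {"grip": 1, "dp": [0, -0.002, 0.0035], "yaw": 0}])

```text
clock: 24.02
position: [0.5348, 0.1183, 0.0748]
tool_rot: [180.0, -0.0, 169.2]
force: [-1.0, 0.8, 0.3]
width: 0.0321
```

Emit:
send_rows(targets=[{"grip": -1, "dp": [0, 0, 0], "yaw": 0}, {"grip": -1, "dp": [0, 0, 0], "yaw": 0}, {"grip": -1, "dp": [0, 0, -0.002], "yaw": 0}, {"grip": -1, "dp": [0, 0, -0.02], "yaw": 0}, {"grip": -1, "dp": [0, 0, -0.05], "yaw": 0}, {"grip": -1, "dp": [0, 0, -0.073], "yaw": 0}, {"grip": -1, "dp": [0, 0, -0.073], "yaw": 0}])

```text
clock: 24.9
position: [0.5362, 0.1187, 0.1495]
tool_rot: [179.9, 0.2, 169.2]
force: [-0.6, 0.2, -0.9]
width: 0.0853
```

```bash
sed -i 's/(h\[...,2\]<75)/(h[...,2]<85)/' redl.py; python3 redl.py wrist; python3 - <<'E'
from h import *
c=ld('wrist');P=cloud(c);O=np.array([.4175,.1413,.0133]);u=np.array([.9823,-.1874,0]);a=np.radians(20);w=np.array([.1874,.9823,0])
e=u*np.cos(a)+[0,0,np.sin(a)];nn=-u*np.sin(a)+[0,0,np.cos(a)];D=P-O;S,L,N=D@e*1000,D@w*1000,D@nn*1000
m=(S>83)&(S<165)&(abs(L)<17.5)&(N>8)&(N<28)
print(m.sum(),np.percentile(S[m],[2,50,98]),np.percentile(L[m],[2,98]),np.percentile(N[m],98))
E
```

```text
at [0.5362 0.1187 0.1495] [179.9    0.21 169.22] w 0.0853 t 24.9 F [-0.6  0.2 -0.9]
dp [-0.0141 -0.0001  0.0295] yaw 15.003
wrist red [236  44  36  25 859] s [ 7. 17. 23.] lat [-15.  12.] n [14. 24.]
wrist dark [275  31   6  38 116] s [ 0. 13. 30.] lat [18. 19.] n [ 6. 33.]
wrist dark [268  42   5   5  15] s [1. 7. 9.] lat [10. 13.] n [12. 24.]
wrist dark [230 110   4  17  47] s [55. 65. 78.] lat [-19. -18.] n [ 1. 37.]
wrist dark [278 110   9  35 133] s [63. 82. 88.] lat [18. 23.] n [11. 43.]
wrist dark [230 133   3  10  21] s [79. 83. 86.] lat [-19. -19.] n [13. 33.]
wrist dark [236 137  37  25 797] s [ 82.  92. 101.] lat [-14.  12.] n [15. 24.]
wrist dark [279 147   6  24 119] s [ 89.  98. 107.] lat [20. 24.] n [ 4. 12.]
1050 [ 83.43187403  93.31644056 101.24844427] [-17.13351083  15.37587546] 25.033302268455216
```

Olive is against the flap in the same place as red was (s≈91, lateral −1). Repeating the push.

Emit:
send_rows(targets=[{"grip": 1, "dp": [0.003, 0, 0.03], "yaw": 0}, {"grip": 1, "dp": [0.0065, 0, 0.04], "yaw": 0}, {"grip": 1, "dp": [0.0065, 0, 0.04], "yaw": 0}, {"grip": 1, "dp": [0.0065, 0, 0.05], "yaw": 0}, {"grip": 1, "dp": [0.0065, 0, 0.07], "yaw": 0}, {"grip": 1, "dp": [0.0065, 0, 0.08], "yaw": 0}, {"grip": 1, "dp": [0.0065, 0, 0.08], "yaw": 0}, {"grip": 1, "dp": [0.0065, 0, 0.08], "yaw": 0}])

```text
clock: 25.95
position: [0.5289, 0.1197, 0.0683]
tool_rot: [180.0, 0.0, 169.2]
force: [0.8, 0.2, -0.0]
width: 0.0004
```

```bash
python3 -c "
from h import *
go(.5265,.1205,.0605,169.2)"
```

```text
at [0.5289 0.1197 0.0683] [1.7998e+02 5.0000e-02 1.6921e+02] w 0.0004 t 25.95 F [ 0.8  0.2 -0. ]
dp [0.0025 0.0003 0.0078] yaw 0.002
```

Emit:
send_rows(targets=[{"grip": 1, "dp": [0.0, 0, 0.006], "yaw": 0}, {"grip": 1, "dp": [0.002, 0, 0.0075], "yaw": 0}, {"grip": 1, "dp": [0.006, 0, 0.009], "yaw": 0}, {"grip": 1, "dp": [0.01, 0, 0.0105], "yaw": 0}, {"grip": 1, "dp": [0.014, 0, 0.012], "yaw": 0}, {"grip": 1, "dp": [0.017, 0, 0.013], "yaw": 0}])

```text
clock: 26.7
position: [0.5133, 0.1228, 0.0553]
tool_rot: [179.9, 0.2, 169.2]
force: [3.1, -0.9, 1.8]
width: 0.0
```

Emit:
send_rows(targets=[{"grip": 1, "dp": [0.003, 0, 0.001], "yaw": 0}, {"grip": 1, "dp": [0.006, 0, 0.002], "yaw": 0}, {"grip": 1, "dp": [0.009, 0, 0.003], "yaw": 0}, {"grip": 1, "dp": [0.012, 0, 0.0042], "yaw": 0}, {"grip": 1, "dp": [0.015, 0, 0.005], "yaw": 0}, {"grip": 1, "dp": [0.0165, 0, 0.0055], "yaw": 0}])

```text
clock: 27.45
position: [0.4951, 0.1259, 0.049]
tool_rot: [-180.0, -0.0, 169.2]
force: [3.6, -0.8, 1.3]
width: 0.0003
```

```bash
python3 redl.py wrist
```

```text
at [0.4951 0.1259 0.049 ] [-1.7998e+02 -3.0000e-02  1.6923e+02] w 0.0003 t 27.45 F [ 3.6 -0.8  1.3]
dp [-0.0558  0.0006 -0.071 ] yaw 15.005
wrist red [ 226   94   56   38 2018] s [ 6. 16. 23.] lat [-15.  12.] n [14. 24.]
wrist dark [290  76   8  66 270] s [ 2. 16. 31.] lat [19. 19.] n [ 9. 33.]
wrist dark [219  79   3  30  53] s [-0.  6. 14.] lat [-19. -19.] n [17. 26.]
wrist dark [219 114   6  28  81] s [19. 25. 30.] lat [-19. -18.] n [ 7. 26.]
wrist dark [228 139  57   3 166] s [28. 30. 30.] lat [-14.  14.] n [17. 21.]
wrist dark [ 213  207   93   53 1108] s [65. 77. 86.] lat [-19.  19.] n [ 6. 41.]
wrist dark [221 250  65  19 810] s [84. 86. 89.] lat [-14.  12.] n [26. 45.]
wrist dark [250 271   9  38 275] s [ 92. 100. 108.] lat [-3.  0.] n [39. 45.]
```

Emit:
send_rows(targets=[{"grip": 1, "dp": [-0.01, 0, -0.006], "yaw": 0}, {"grip": 1, "dp": [-0.02, 0, -0.03], "yaw": 0}, {"grip": 1, "dp": [-0.03, 0, -0.08], "yaw": 0}, {"grip": 1, "dp": [-0.03, 0, -0.13], "yaw": 0}, {"grip": 1, "dp": [-0.03, 0, -0.17], "yaw": 0}, {"grip": 1, "dp": [-0.03, 0, -0.17], "yaw": 0}, {"grip": 1, "dp": [-0.03, 0, -0.17], "yaw": 0}])

```text
clock: 28.38
position: [0.5239, 0.1201, 0.2187]
tool_rot: [-180.0, -0.1, 169.2]
force: [0.1, 1.0, -0.4]
width: 0.0001
```

```bash
python3 redl.py wrist; python3 - <<'E'
from h import *
w=ld('wrist')['im']; im,_=grab('scene')
a=cv2.resize(w[20:250,60:450,::-1],(780,460)); b=cv2.resize(im[130:250,160:370,::-1],(595,340),interpolation=cv2.INTER_CUBIC)
cv2.imwrite('pics/f1.png',a); cv2.imwrite('pics/f2.png',b)
E
```

```text
at [0.5239 0.1201 0.2187] [-1.7995e+02 -1.4000e-01  1.6922e+02] w 0.0001 t 28.38 F [ 0.1  1.  -0.4]
dp [-0.0264  0.0009  0.0987] yaw 15.004
wrist red [242  71  27  19 480] s [ 7. 17. 23.] lat [-14.  11.] n [13. 24.]
wrist dark [273  69   3   7  17] s [-0.  9. 16.] lat [18. 19.] n [ 3. 33.]
wrist dark [275 157   4   9  22] s [ 96. 101. 105.] lat [21. 23.] n [ 6. 11.]
```

View pics/f1.png

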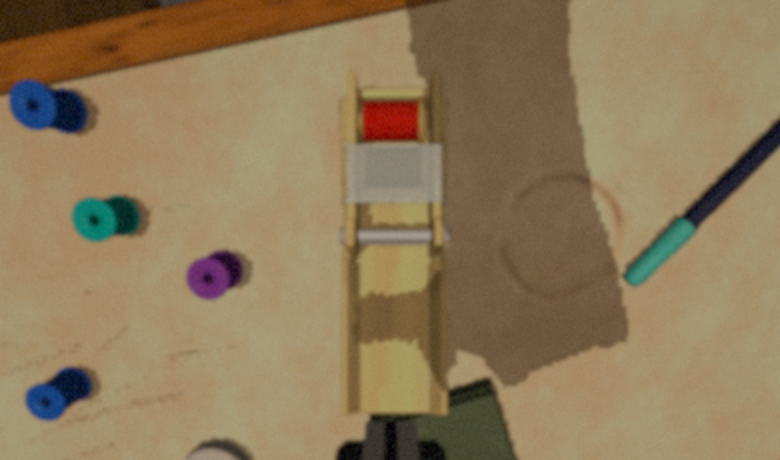

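View pics/f2.png

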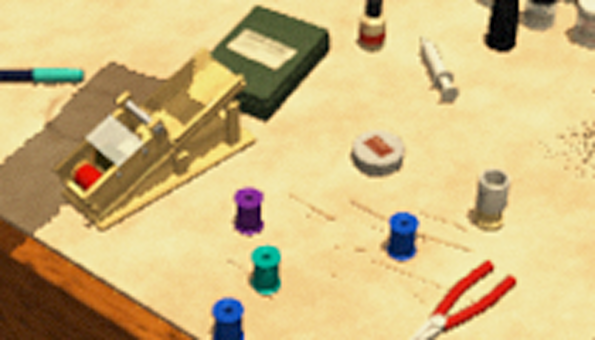

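Red is at the stop (390,120), and the olive spool is the dark block right behind it under the clear roof (393,170). The bystanders look unmoved. A numeric check of the flap and bystanders, then hand-in.

```bash
python3 - <<'E'
from h import *
c=ld('wrist');P=cloud(c);O=np.array([.4175,.1413,.0133]);u=np.array([.9823,-.1874,0]);a=np.radians(20);w=np.array([.1874,.9823,0])
e=u*np.cos(a)+[0,0,np.sin(a)];nn=-u*np.sin(a)+[0,0,np.cos(a)];D=P-O;S,L,N=D@e*1000,D@w*1000,D@nn*1000
g=(abs(L)<14)&(N>12)&(N<40)
print('open-flap pts s58-75:',(g&(S>58)&(S<75)).sum(),' at hinge s76-86:',(g&(S>76)&(S<86)).sum(), 'bay pts:',(g&(S>90)&(S<160)).sum())
c=ld('scene');P=cloud(c);z=P[...,2]
m=((z>.008)&(z<.06)&(P[...,0]>.38)&(P[...,0]<.66)&(P[...,1]>-.28)&(P[...,1]<.4)).astype(np.uint8);k,l,s,_=cv2.connectedComponentsWithStats(m)
for i in range(1,k):
    if s[i,4]>40: q=P[l==i]; print(np.round((np.percentile(q,2,0)+np.percentile(q,98,0))/2,3)[:2])
print(r.job_done())
E
```

```text
open-flap pts s58-75: 160  at hinge s76-86: 220 bay pts: 0
[0.604 0.132]
[0.499 0.315]
[0.474 0.13 ]
[0.486 0.144]
[ 0.62  -0.023]
[ 0.616 -0.141]
[0.487 0.019]
[ 0.542 -0.101]
[ 0.443 -0.035]
[ 0.519 -0.179]
[ 0.386 -0.046]
the job is handed in; nothing more can be done
None
```

Both spools are in the dispenser, lying crosswise down at the stop: red first, olive right behind it. I handed the job in at about 28 s of the 72 s allowed. Each was tipped onto its side on the desk, laid crosswise in the bay by its ends, and pushed low under the flap with about 3–4 N.

**Last checks**
- **Spools:** The final pictures show red at the stop, with the centre of its thread about 17 mm up the slope. Olive shows as a dark block directly behind it through the clear roof. The bay is empty.
- **Bystanders:** The marker, tin, stacker, pliers and look-alike spools all measure within about 2 mm of where they started.
- **Flap:** It looks shut in both final pictures, but my numeric check was not conclusive. It found 160 depth points in the region an open flap would fill, as well as points at the hinge. The roof's upper edge (at about 64 mm) lies in the same region and probably explains them, but I did not separate the two before handing in.

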